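# Draw the bottom tile from the magazine and set it on the photo stage

### The job

Slide the magazine's red-topped pusher fully forward to feed the nose of the bottom (blue) background tile out of the slot, let the pusher spring back, then take the tile by its nose and pull it all the way out so that the stack drops down behind it. Lay the blue tile flat and lengthwise along the top of the small raised stage, centred across it and square, with its end up against the black stop, and let go. Leave the other three tiles in the magazine and do not knock about the things lying around.

Things in the scene. Friction and masses are not known exactly. Their poses are not given: they have to be found in the camera images.
- magazine: Fixed aluminium stack magazine. Origin on the desk under the stack's centre; z up; exit slot faces its -x (to the robot's right, partly toward it), pusher at its +x end; y across. Lane floor 42 mm above the desk. Sides' outer faces at y = +-32.5 mm; behind the front uprights (x > -24 mm) sides and rear are 96 mm high. Foot plate 8 mm thick, x -46 to +104 mm, y +-38 mm.
- slot (a point): Middle of the magazine's exit slot, at the front wall's outer face: 46.5 mm along the magazine's -x, 46 mm above the desk. The wall, 65 mm wide, rises from 53 mm (top of the 11 mm slot) to 150 mm, so the gripper must lean (wrist away, toward the magazine's -x) to reach a tile's nose here. In front of the slot nothing is under the tile down to the desk.
- pusher (a joint): Pusher of the magazine: 0 m at rest, slides along the magazine's -x to 0.030 m, pushing the bottom tile out by about 29 mm. A light spring (0.6 N at rest, 2.7 N at the end) returns it to 0 when released; the tile stays out.
- pusher_grip (a point): Grip point of the pusher's red block: 16 x 16 mm, from 107 to 139 mm above the desk, free on all sides above 107 mm; this point is at its centre line, 125 mm above the desk, and at rest 82 mm along the magazine's +x.
- blue_center (a point): Centre of the blue tile, bottom of the stack: 80 mm long (its x, along the magazine's x at the start), 50 mm wide (y), 8 mm thick (z), rigid, about 50 g. At the start fully inside the magazine, centre 46 mm above the desk. When fed, about 22 mm of its nose stands out past the front wall's outer face; its side edges can be pinched there, across the 50 mm.
- white_center (a point): Centre of the white tile, second from the bottom, same size as the blue one; 8 mm above it at the start. It must come down to the lane floor.
- grey_center (a point): Centre of the grey tile, third from the bottom, same size.
- orange_center (a point): Centre of the orange tile, the top one, same size.
- stage: Fixed raised photo stage: white bar 34 mm wide (y), flat top 45 mm above the desk, from x = -36 mm to the black stop, whose face is at x = +40 mm and stands 13 mm above the top. Origin on the desk; z up; the stop is at its +x end (to the robot's left, partly away from it). Bar 6 mm thick on a 31 mm post with a round foot (radius 40 mm about x = +8 mm, 11 mm high): fingers can hang down on both sides.
- stage_seat (a point): Point on the bar's top over the stage's origin: where the middle of the blue tile's underside belongs (then its end touches the stop and its sides stick out 8 mm past the bar on both sides, its near end 4 mm).
- loupe: Bystander: black loupe, 41 mm across, 38 mm high, standing loose. Origin under its centre.
- petri_dish: Bystander: clear round dish, 90 mm across, 16 mm high, loose. Origin under its centre.
- pin_jar: Bystander: clear jar with a white lid, 48 mm across, 46 mm high, loose. Origin under its centre.
- tile_blue: The blue tile again; origin at the centre of its underside.
Things that resemble listed ones, but are neither listed nor needed, are in the scene too. Of the things that look like the stage, the largest one is meant.

How it is judged:
On the way, in this order (a step that is already met when the one before it is completed fails the run):
1. the pusher has been slid fully forward and the blue tile's nose stands out of the slot (value of joint pusher above 0.026 m and x of blue_center in the frame of magazine below -0.023 m), for 0.05 s.
2. the blue tile is clear of the magazine, the pusher is back and the white tile has come down to the lane floor (x of blue_center in the frame of magazine below -0.084 m and value of joint pusher below 0.004 m and z of white_center in the frame of magazine between 0.043 and 0.049 m), for 0.1 s.
At the end, for the whole second after the job is handed in: Blue tile at rest, flat (3 degrees) on the stage, end within 5 mm of the stop, centred across the bar within 8 mm, square within 7 degrees; the other three tiles flat on one another on the magazine's lane floor, within 6 mm of their place along it; pusher back at rest (x of blue_center in the frame of stage between -0.005 and 0.004 m and y of blue_center in the frame of stage between -0.008 and 0.008 m and z of blue_center in the frame of stage between 0.046 and 0.052 m and angle between blue_center's own z axis and vertical below 0.05 rad and angle between the x axis of blue_center and the x axis of stage, either way round below 0.12 rad and linear speed of tile_blue below 0.02 m/s and value of joint pusher below 0.004 m and x of white_center in the frame of magazine between -0.006 and 0.006 m and z of white_center in the frame of magazine between 0.043 and 0.049 m and x of grey_center in the frame of magazine between -0.006 and 0.006 m and z of grey_center in the frame of magazine between 0.051 and 0.057 m and x of orange_center in the frame of magazine between -0.006 and 0.006 m and z of orange_center in the frame of magazine between 0.059 and 0.065 m); the robot touches nothing.
It fails at once if a thing standing around is shoved more than 25 mm or knocked over (distance of any of loupe, petri_dish, pin_jar from where it was at the start of the episode above 0.025 m or angle between any of loupe, petri_dish, pin_jar's own z axis and vertical above 0.5 rad).
It also fails if it takes over 51 s, if anything falls off the work surface, if the arm or the gripper's body presses on something with over 40 N, if the wrist force passes 120 N, or if a joint passes its speed limit or range.

### The arm

A 6-joint arm with a two-finger parallel gripper is mounted at the origin on a cart in front of the work surface, level with it; the furniture and walls round the work are solid. World frame = base frame: x ahead of the robot, y to its left, z up, the work surface at z = 0. Lengths are in m, angles in rad, forces in N, time in s.
With the tool pointing down it reaches from about 0.3 to 0.825 m from the base axis. Payload 5.4 kg.
Tool frame: the origin (TCP) lies at the very end of the fingers, on their centre line; the grasp point (between the pads) lies 19 mm behind it; z points along the fingers, y is the line along which they close (so a half turn about z gives the same grasp; the last joint's range is limited). The gripper opens to 92 mm and grips with 3 to 60 N. Pads are 20 mm wide; open, the fingers measure 128 mm over their backs; the gripper's body (75 mm by 189 mm) begins 69 mm behind the grasp point.
Start: joints at [-1.467, 0.158, 1.597, -0, 1.386, -0.21], TCP at [0.177, -0.547, 0.215] pointing down, gripper open.
Joint ranges: [-2.91, 2.91], [-0.94, 2.29], [0.18, 2.7], [-1.29, 4.43], [0.17, 2.64], [-3, 3]. Speed limits (rad/s): [2.57, 2.57, 3.14, 3.14, 3.14, 3.14].

### API

Orientations are given as a rotation vector (axis times angle).
In Python, from workcell import bot gives the robot as it stands. Calls block until the motion is done:
- bot.goto(position, orientation): joint-space move of the TCP to a pose.
- bot.line_to(position, rot=None, max_speed=0.15): straight line of the TCP; rot=None keeps the orientation; max_speed is the mean speed in m/s.
- bot.set_joints(angles): joint-space move.
- bot.set_gripper(opening, newtons=None): opening from 0.0 (shut) to 1.0 (fully open); newtons is the grip in N (None keeps the last); returns when the fingers have stopped.
- bot.hold(seconds).
- bot.inverse_kinematics(position, orientation): joint angles nearest the present ones, or None.
- bot.read_camera(name): name is "side" or "top"; returns a dict with "pixels" (384x512x3 uint8, blue, green, red), "fx", "fy", "cx", "cy" (pixels), "R" (3x3) and "t" (3): a world point X has camera coordinates R X + t. Camera axes: x right, y down, z forward; pixel columns grow to the right and rows downward; lengths in m; the calibration is good to about 2 mm. A picture is of the moment at which its call begins. There is no depth.
A pose or a line that the arm cannot do raises bot.MotionError and nothing moves.
- bot.job_done(): hands the job in; it is judged then, once.
Readings, each from a call of its own:
- bot.current_clock(): time.
- bot.current_joints(): joint angles.
- bot.current_joint_vel(): joint speeds.
- bot.current_effort(): joint torques, N m.
- bot.current_ee_pos(): TCP position.
- bot.current_tool_rot(): TCP orientation.
- bot.current_contact_force(): force on the tool from outside, world axes, zero at the start.
- bot.current_ft_torque(): the same for the moment, N m.
- bot.current_opening(): opening from 0.0 (shut) to 1.0 (fully open).
- bot.current_grip_force(): force on a finger pad.
Only numpy, scipy, OpenCV 4.12 (cv2) and the standard library are available. Lean on these libraries where they do the work, as an engineer would, in place of code of your own. Each camera call takes 0.05 s, during which the arm holds its last target. There are 200 camera calls.

## Working session

There is one attempt and no reset: what is moved stays moved. The work goes in short steps, each a Python script; the robot and the scene stay as the last script left them, time stands still between calls to the robot, and variables do not carry over. Pictures are saved under pics/ and viewed, at most 10 in all, crops included, and the job is handed in when it is done.

```bash
mkdir -p pics; ls
python3 - <<'E'
from workcell import bot
import cv2,numpy as np
for n in("top","side"):
    c=bot.read_camera(n); cv2.imwrite(f"pics/{n}0.png",cv2.resize(c["pixels"],(800,600),interpolation=cv2.INTER_CUBIC))
    np.savez(f"{n}.npz",**c)
    print(n,c["fx"],c["fy"],c["cx"],c["cy"],np.round(c["R"],4).tolist(),np.round(c["t"],4).tolist())
print(bot.current_clock())
E
```

```text
pics
top 486.9460234002898 486.9460234002898 257.4553475814776 192.93447492188915 [[0.0012, -0.9999, 0.0106], [-0.9967, -0.0021, -0.0807], [0.0807, -0.0104, -0.9967]] [0.1296, 0.5666, 1.2859]
side 377.39832198992934 377.39832198992934 251.149954219878 193.79745436920348 [[0.9541, -0.2983, -0.0257], [-0.164, -0.4489, -0.8784], [0.2505, 0.8423, -0.4773]] [-0.5232, 0.2347, 0.8702]
0.1
```

View pics/top0.png

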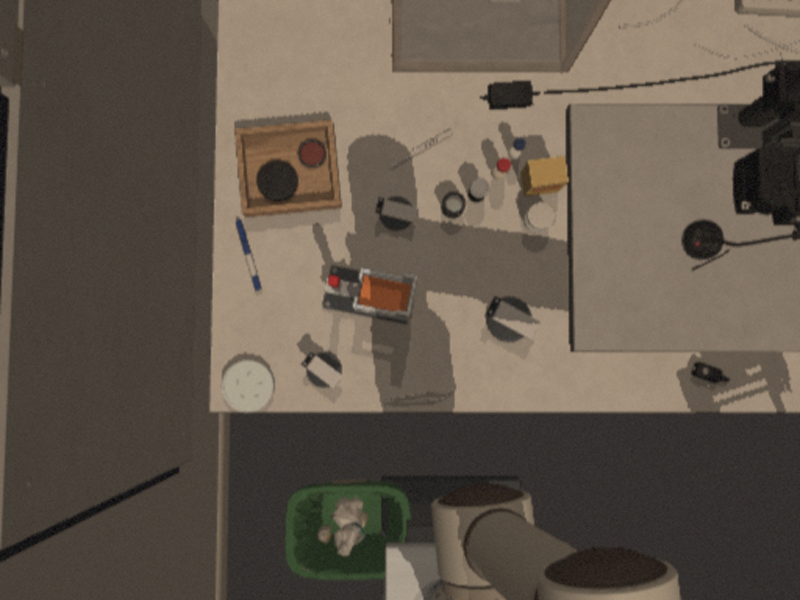

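View pics/side0.png

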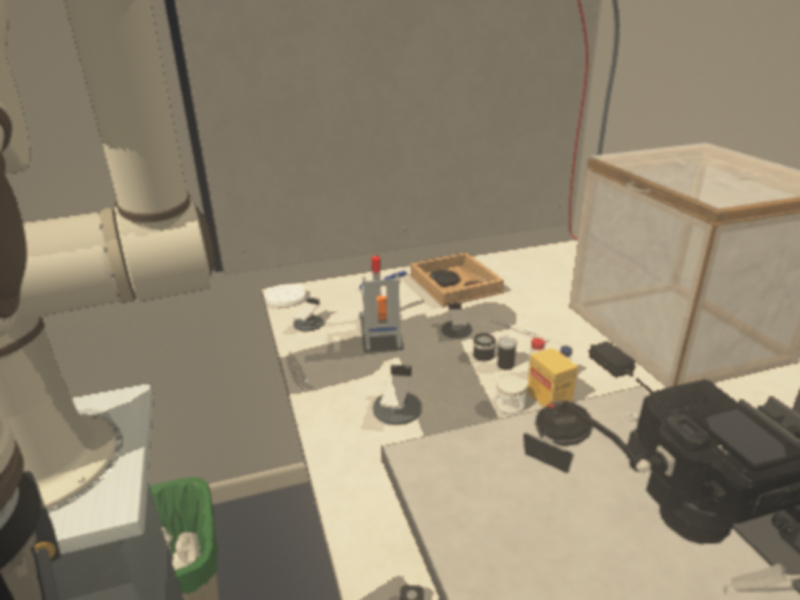

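The top view shows the magazine at about (370,293) with the pusher at (333,282), and the largest stage at (511,318) with its stop upper-left. The smaller lookalikes are at (397,212) and (322,370). I'll enlarge the magazine and stage.

Run:
```python
import cv2,numpy as np
t=np.load("top.npz")["pixels"]; s=np.load("side.npz")["pixels"]
# top crop: cols 195..355, rows 160..230 ; x5
cv2.imwrite("pics/topc.png",cv2.convertScaleAbs(cv2.resize(t[155:235,195:355],None,fx=5,fy=5,interpolation=cv2.INTER_CUBIC),alpha=1.4,beta=20))
cv2.imwrite("pics/sidec.png",cv2.convertScaleAbs(cv2.resize(s[155:275,180:340],None,fx=5,fy=5,interpolation=cv2.INTER_CUBIC),alpha=1.2))
```

```text
(no output)
```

View pics/topc.png

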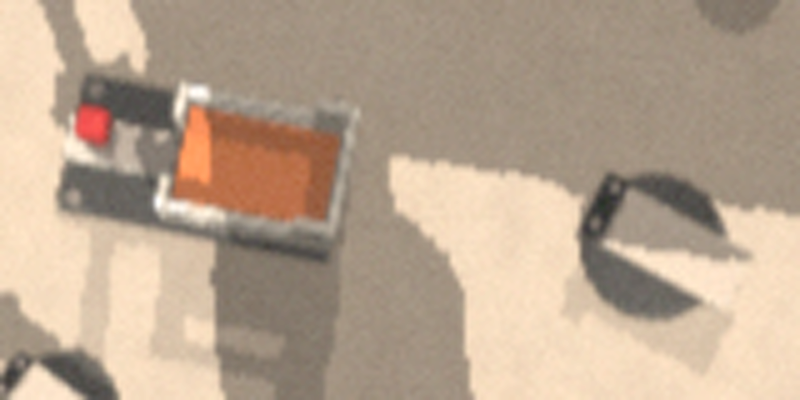

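View pics/sidec.png

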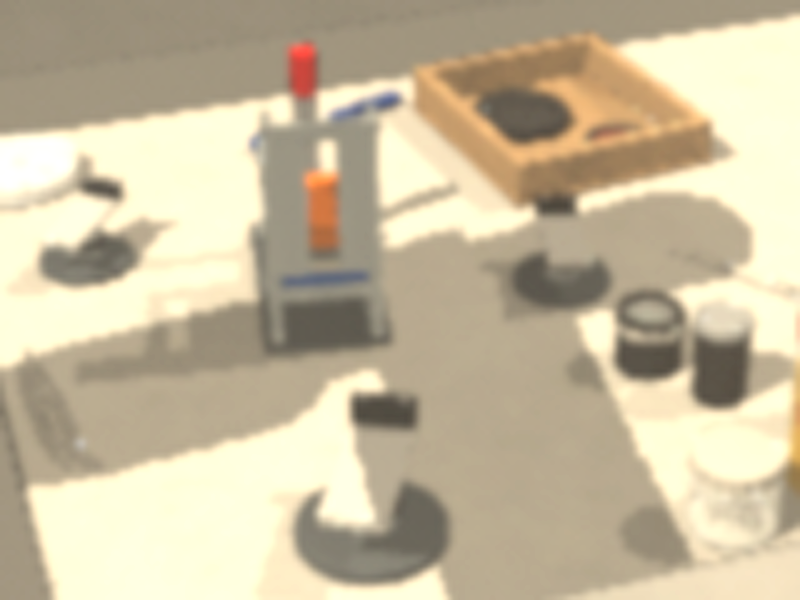

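The top crop shows the red block at (93,122), the foot plate rear corners at (90,76) and (60,208), and the front wall at about (356,105)-(333,240). The stage stop face runs (628,188)-(603,243), with a near bar corner at (750,257). The side crop shows the blue strip in the slot at (325,280), the wall top corners at (262,124) and (380,122), and the stage stop at (352-415,400-430). I'll fit both poses.

```bash
cat > fit.py <<'E'
import numpy as np
from scipy.optimize import least_squares
K={n:dict(np.load(n+".npz")) for n in("top","side")}
def proj(n,X):
    c=K[n]; p=np.asarray(X)@c["R"].T+c["t"]
    return np.c_[c["fx"]*p[:,0]/p[:,2]+c["cx"],c["fy"]*p[:,1]/p[:,2]+c["cy"]]
OFF={"top":(195,155),"side":(180,155)}
def world(q,P):
    c,s=np.cos(q[2]),np.sin(q[2]); P=np.asarray(P,float)
    return P@np.array([[c,s,0],[-s,c,0],[0,0,1]])+[q[0],q[1],0]
def fit(obs,q0):
    def res(q):
        r=[]
        for n,cp,P in obs:
            px=(np.array(cp)+.5)/5-.5+OFF[n]
            r.append(proj(n,world(q,[P]))[0]-px)
        return np.ravel(r)
    f=least_squares(res,q0,loss="soft_l1"); return f.x,res(f.x).reshape(-1,2)
if __name__=="__main__":
    M=[("top",(93,122),(.082,0,.139)),("top",(90,76),(.104,-.038,.008)),("top",(60,208),(.104,.038,.008)),
     ("top",(356,105),(-.0465,-.0325,.15)),("top",(333,240),(-.0465,.0325,.15)),
     ("side",(262,124),(-.0465,.0325,.15)),("side",(380,122),(-.0465,-.0325,.15)),("side",(303,45),(.082,0,.139)),
     ("side",(270,345),(-.0465,.0325,.008)),("side",(388,336),(-.0465,-.0325,.008)),("side",(325,280),(-.042,0,.046))]
    S=[("top",(655,245),(.008,0,.011)),("top",(750,257),(-.036,-.017,.045)),("top",(628,188),(.04,-.017,.045)),("top",(603,243),(.04,.017,.045)),
     ("side",(372,530),(.008,0,.011)),("side",(414,430),(.04,-.017,.045)),("side",(355,427),(.04,.017,.045))]
    for o,q0 in((M,(.55,.2,1.4)),(S,(.5,-.05,1.0))):
        q,r=fit(o,q0); print(np.round(q,4),"\n",np.round(r,1).tolist())
E
python3 fit.py
```

```text
[0.575  0.1597 1.3745] 
 [[0.0, -0.1], [-0.6, -0.8], [-0.3, 0.1], [1.6, 0.2], [1.0, -0.6], [-0.3, 0.3], [-0.4, -1.0], [-0.3, 0.1], [0.5, -0.3], [-1.0, -0.3], [0.0, -0.1]]
[ 0.5338 -0.0633  1.0569] 
 [[0.8, 0.4], [1.4, -0.2], [0.6, -0.5], [-0.6, -0.4], [-0.3, -2.5], [0.1, -0.2], [-1.2, -1.0]]
```

```bash
cat > h.py <<'E'
import numpy as np
from scipy.spatial.transform import Rotation as Ro
from workcell import bot
from fit import world
MAG=np.array([.575,.1597,1.3745]); STG=np.array([.5338,-.0633,1.0569])
def rot(q,th,sgn):
    """tool axes in frame q: z=(sin,0,-cos), y=sgn*y"""
    z=np.array([np.sin(th),0,-np.cos(th)]); y=np.array([0,sgn,0.]); R=np.c_[np.cross(y,z),y,z]
    return (Ro.from_euler("z",q[2])*Ro.from_matrix(R)).as_rotvec()
def tcp(q,P,th,d):
    """TCP when point P (frame q) lies d behind the tip"""
    return world(q,[np.array(P)+d*np.array([np.sin(th),0,-np.cos(th)])])[0]
TH=np.radians(40); D=.007
def st(*a):
    print(*a,"t=%.2f"%bot.current_clock(),"open %.3f"%bot.current_opening(),"grip %.1f"%bot.current_grip_force(),np.round(bot.current_contact_force(),1),np.round(bot.current_ee_pos(),4))
E
python3 - <<'E'
from h import *
for s in(1,-1):
    for n,a in {"push":(MAG,(.082,0,.110),0,0),"pushup":(MAG,(.082,0,.17),0,0),"nose":(MAG,(-.0615,0,.046),TH,D),"noseoff":(MAG,(-.12,0,.09),TH,D),"pull":(MAG,(-.13,0,.046),TH,D),"stage":(STG,(-.033,0,.049),TH,D),"stageup":(STG,(-.05,0,.12),TH,D)}.items():
        j=bot.inverse_kinematics(tcp(*a),rot(a[0],a[2],s)); print(s,n,np.round(tcp(*a),3),None if j is None else np.round(j,2))
E
```

```text
1 push [0.591 0.24  0.11 ] [ 0.2   0.41  1.5  -0.    1.23 -2.75]
1 pushup [0.591 0.24  0.17 ] [ 0.2   0.35  1.45 -0.    1.33 -2.75]
1 nose [0.564 0.104 0.041] [-0.41  0.4   1.86  0.75  1.18  2.52]
1 noseoff [0.552 0.046 0.085] [-0.52  0.32  1.85  0.68  1.3   2.51]
1 pull [0.551 0.037 0.041] [-0.54  0.4   1.85  0.69  1.25  2.45]
1 stage [ 0.52  -0.088  0.044] [-0.81  0.31  1.97  0.72  1.21  2.46]
1 stageup [ 0.511 -0.103  0.115] [-0.85  0.18  1.95  0.67  1.34  2.54]
-1 push [0.591 0.24  0.11 ] [ 0.2   0.41  1.5  -0.    1.23  0.39]
-1 pushup [0.591 0.24  0.17 ] [ 0.2   0.35  1.45 -0.    1.33  0.39]
-1 nose [0.564 0.104 0.041] [-0.41  0.4   1.86  0.75  1.18 -0.62]
-1 noseoff [0.552 0.046 0.085] [-0.52  0.32  1.85  0.68  1.3  -0.63]
-1 pull [0.551 0.037 0.041] [-0.54  0.4   1.85  0.69  1.25 -0.69]
-1 stage [ 0.52  -0.088  0.044] [-0.81  0.31  1.97  0.72  1.21 -0.68]
-1 stageup [ 0.511 -0.103  0.115] [-0.85  0.18  1.95  0.67  1.34 -0.61]
```

Run:
```python
from h import *
r=rot(MAG,0,-1); P=lambda x,z: tcp(MAG,(x,0,z),0,0)
bot.goto(P(.082,.24),r); st("above")
bot.line_to(P(.082,.110),max_speed=.2); st("down")
bot.set_gripper(.1,20); st("gripped")
bot.line_to(P(.082-.0315,.110),max_speed=.06); st("pushed")
bot.hold(.1)
import cv2
for n in("top","side"):
    c=bot.read_camera(n); np.savez(n+"1.npz",**c)
c=np.load("side1.npz")["pixels"]
cv2.imwrite("pics/push.png",cv2.resize(c[130:240,190:330],None,fx=5,fy=5,interpolation=cv2.INTER_CUBIC))
```

```text
above t=3.22 open 0.999 grip 0.0 [-0.1  0.3  0.2] [0.5913 0.2393 0.24  ]
down t=4.02 open 0.996 grip 0.0 [-0.1 -0.1 -0.7] [0.5921 0.2402 0.1115]
gripped t=5.15 open 0.171 grip 20.0 [0.2 0.4 0.5] [0.591  0.2401 0.11  ]
pushed t=5.83 open 0.175 grip 20.0 [ 2.5  8.5 -3.1] [0.585  0.2103 0.11  ]
```

View pics/push.png

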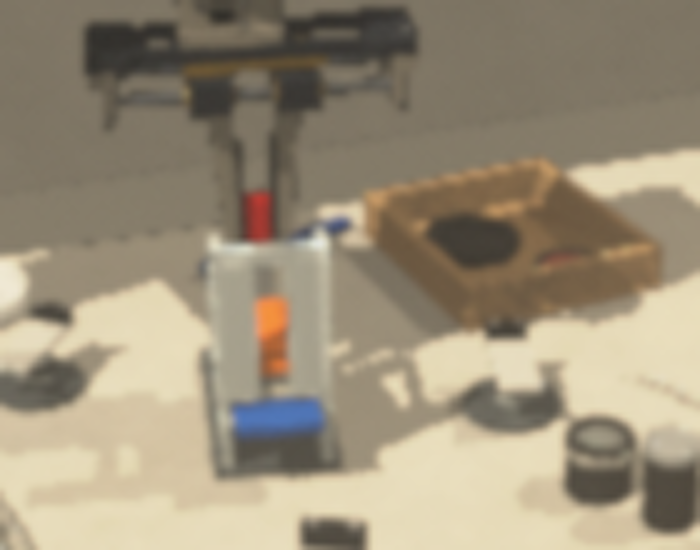

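The nose is out: the blue edge shows at (232-322, 400-435). I'll push slightly further to be sure it hits the end, then bring the pusher back.

```bash
python3 - <<'E'
from h import *
P=lambda x,z: tcp(MAG,(x,0,z),0,0)
bot.line_to(P(.082-.034,.110),max_speed=.04); bot.hold(.1); st("pushed+")
bot.line_to(P(.080,.110),max_speed=.1); st("back")
bot.set_gripper(.6,20); st("released")
bot.line_to(P(.082,.22),max_speed=.25)
# swing to in front of the slot, leaning
bot.goto(tcp(MAG,(-.13,0,.15),TH,D),rot(MAG,TH,-1)); st("front")
import cv2
b=(190,155)
for n,(x,y) in {"top":(215,150),"side":(200,140)}.items():
    c=bot.read_camera(n); np.savez(n+"2.npz",**c)
    cv2.imwrite(f"pics/n_{n}.png",cv2.resize(c["pixels"][y:y+100,x:x+130],None,fx=6,fy=6,interpolation=cv2.INTER_CUBIC))
from fit import proj
for n in("top","side"): print(n,np.round(proj(n,world(MAG,[(-.069,.025,.05),(-.069,-.025,.05),(.082,0,.139)])),1).tolist())
E
python3 -c "
import cv2,numpy as np
a=cv2.imread('pics/n_top.png');b=cv2.imread('pics/n_side.png')
cv2.imwrite('pics/n.png',cv2.resize(np.vstack([a,b]),(390,600)))"
```

```text
pushed+ t=6.38 open 0.176 grip 20.0 [ 6.6 15.2 -6.8] [0.5849 0.2098 0.1101]
back t=6.84 open 0.170 grip 20.0 [0.5 1.3 0.2] [0.5905 0.2379 0.11  ]
released t=7.57 open 0.598 grip 0.0 [ 0.2  0.7 -0.6] [0.5906 0.2382 0.11  ]
front t=9.08 open 0.600 grip 0.0 [ 0.1  0.4 -0.3] [0.55   0.0374 0.1438]
top [[270.4, 203.2], [274.0, 184.7], [213.2, 179.0]]
side [[236.6, 214.8], [254.2, 213.4], [239.9, 163.7]]
```

View pics/n_side.png

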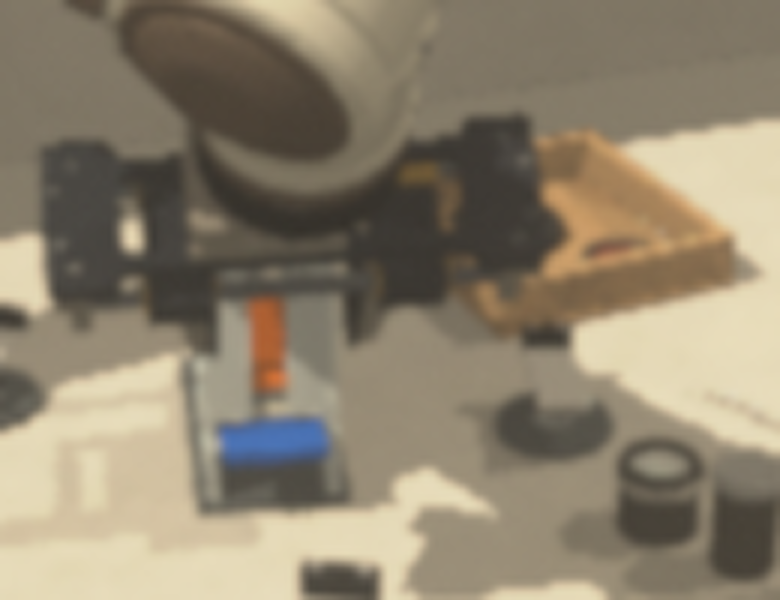

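Nose corners at (221,440) and (328,432) in the crop match the prediction, so I can grasp and pull.

Run:
```python
from h import *
P=lambda x,z: tcp(MAG,(x,0,z),TH,D)
bot.set_gripper(.8,20)
bot.line_to(P(-.13,.046),max_speed=.2); st("low")
bot.line_to(P(-.0625,.046),max_speed=.08); st("at nose")
bot.set_gripper(.3,25); bot.hold(.1); st("grip")
bot.line_to(P(-.0625-.02,.0465),max_speed=.05); st("pull1")
bot.line_to(P(-.0625-.068,.0465),max_speed=.1); bot.hold(.3); st("out")
import cv2
I=[]
for n,(x,y) in {"top":(205,150),"side":(190,150)}.items():
    c=bot.read_camera(n); np.savez(n+"3.npz",**c)
    I.append(cv2.resize(c["pixels"][y:y+100,x:x+130],None,fx=4.5,fy=3*1.0,interpolation=cv2.INTER_CUBIC) if 0 else cv2.resize(c["pixels"][y:y+100,x:x+130],(390,300),interpolation=cv2.INTER_CUBIC))
cv2.imwrite("pics/out.png",cv2.resize(np.hstack(I),(780,300)))
```

```text
low t=10.31 open 0.803 grip 0.0 [-0.4 -0.4 -0.2] [0.5511 0.0364 0.0413]
at nose t=11.30 open 0.801 grip 0.0 [-0.9  0.2  0.2] [0.5638 0.1025 0.0406]
grip t=11.88 open 0.539 grip 25.0 [-1.5 -1.3  0.5] [0.5638 0.1026 0.0406]
pull1 t=12.43 open 0.541 grip 25.0 [-0.7 -2.4 -0.2] [0.5599 0.0824 0.041 ]
out t=13.37 open 0.539 grip 25.0 [-0.1 -0.1 -0.4] [0.5503 0.0366 0.0411]
```

View pics/out.png

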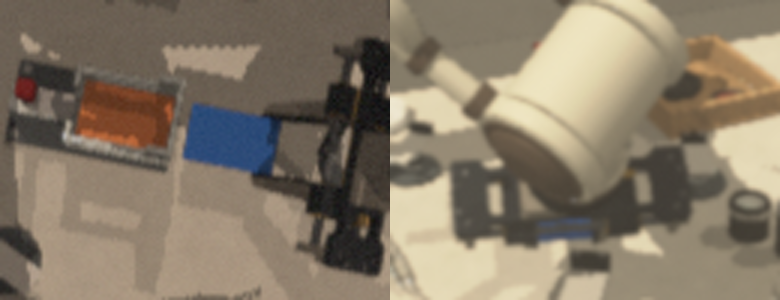

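The tile is clear, with its tail corners at (193,103) and (184,160) in the left crop. The pusher is back and the orange tile is still on top. I'll work out the tile's offset in the grip.

Run:
```python
from h import *
import cv2
from scipy import ndimage
c=dict(np.load("top3.npz"))
im=c["pixels"].astype(int); m=((im[...,0]-im[...,2]>40)&(im[...,0]>60)).astype(np.uint8)
m[:, :255]=0; m[:,310:]=0; m[:170]=0; m[215:]=0
def back(u,v,z):
    d=c["R"].T@np.array([(u-c["cx"])/c["fx"],(v-c["cy"])/c["fy"],1]); o=-c["R"].T@c["t"]
    return o+d*(z-o[2])/d[2]
def loc(q,w):
    a=w[:2]-q[:2]; C,S=np.cos(q[2]),np.sin(q[2]); return np.array([C*a[0]+S*a[1],-S*a[0]+C*a[1]])
ys,xs=np.nonzero(m); L=np.array([loc(MAG,back(u,v,.0505)) for u,v in zip(xs,ys)])
print("area",len(L),"x",np.percentile(L[:,0],[1,50,99]).round(4),"y",np.percentile(L[:,1],[1,50,99]).round(4))
b=L[(L[:,0]<L[:,0].max()-.015)&(L[:,0]>L[:,0].max()-.06)]
bins=np.linspace(b[:,0].min(),b[:,0].max(),8)
mid=[(b[(b[:,0]>=p)&(b[:,0]<q),0].mean(),(b[(b[:,0]>=p)&(b[:,0]<q),1].max()+b[(b[:,0]>=p)&(b[:,0]<q),1].min())/2) for p,q in zip(bins,bins[1:])]
print("yaw",np.polyfit(*zip(*mid),1))
mid=[(L[abs(L[:,1]-y)<.003,0].max()) for y in(-.015,-.007,0,.007,.015)]; print("tail x",np.round(mid,4))
for cr in((193,103),(184,160)): print(loc(MAG,back(205+cr[0]/3-.3,150+cr[1]/3-.3,.0505)).round(4))
p=bot.current_ee_pos(); print("contact", loc(MAG,np.array(p))-[D*np.sin(TH),0])
```

```text
area 519 x [-0.1312 -0.0938 -0.0568] y [-0.023   0.0008  0.0241]
yaw [0.00736623 0.00115637]
tail x [-0.0572 -0.0561 -0.0572 -0.0566 -0.0577]
[-0.0557 -0.024 ]
[-0.0578  0.0267]
contact [-1.30209881e-01  1.15089137e-04]
```

Run:
```python
from h import *
import cv2
bot.line_to(tcp(MAG,(-.1305,0,.13),TH,D),max_speed=.15)
r=rot(STG,TH,-1); P=lambda x,z: tcp(STG,(x,0,z),TH,D); ax=np.array([np.cos(STG[2]),np.sin(STG[2]),0])
bot.line_to(P(-.0415,.12),r,max_speed=.15); bot.hold(.2); st("over stage")
bot.line_to(P(-.0415,.060),max_speed=.12); bot.hold(.2)
f0=np.array(bot.current_contact_force()); st("near")
bot.line_to(P(-.0415,.0505),max_speed=.04); bot.hold(.1); st("low")
I=[]
for n,(x,y) in {"top":(265,150),"side":(190,180)}.items():
    c=bot.read_camera(n); np.savez(n+"4.npz",**c)
    I.append(cv2.resize(c["pixels"][y:y+100,x:x+130],(390,300),interpolation=cv2.INTER_CUBIC))
cv2.imwrite("pics/stage.png",np.hstack(I))
```

```text
over stage t=15.43 open 0.544 grip 25.0 [-0.2 -0.3 -1.3] [ 0.5158 -0.0949  0.1146]
near t=16.28 open 0.534 grip 25.0 [ 0.3  0.  -0.3] [ 0.5162 -0.096   0.0555]
low t=16.77 open 0.543 grip 25.0 [-0.3 -0.6  0.1] [ 0.5156 -0.0955  0.0451]
```

View pics/stage.png

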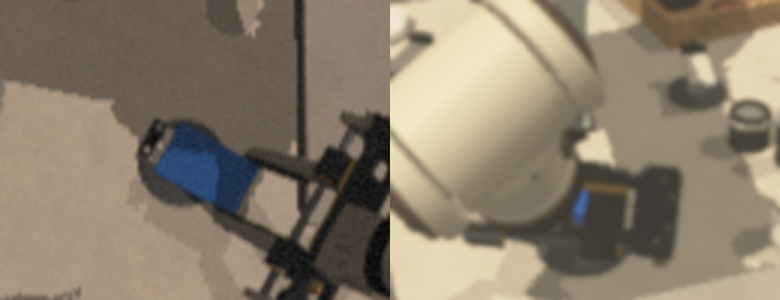

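The tile (tail edge (174,122)-(157,175)) is centred on the bar and a few millimetres short of the stop at (153,140). I'll advance to contact, lower and release.

Run:
```python
from h import *
import cv2
P=lambda x,z: tcp(STG,(x,0,z),TH,D); ax=np.array([np.cos(STG[2]),np.sin(STG[2]),0])
F=lambda: np.mean([np.array(bot.current_contact_force()) for _ in range(3)],0)
f0=F(); x=-.0415
while x<-.0275:
    x+=.001; bot.line_to(P(x,.0502),max_speed=.02); bot.hold(.05); f=(F()-f0)
    if f@ax<-3: break
st("stop x=%.4f"%x, round(f@ax,1))
z=.0502
while z>.0465:
    z-=.0006; bot.line_to(P(x-.0005,z),max_speed=.02); bot.hold(.05)
    if (F()-f0)[2]>2.5: break
st("down z=%.4f"%z)
bot.set_gripper(.72,20); bot.hold(.2); st("open")
b=np.array([np.sin(TH),0,-np.cos(TH)])
bot.line_to(tcp(STG,(x,0,z),TH,D-.08),max_speed=.12)
bot.line_to(tcp(STG,(x-.12,0,z+.12),TH,D-.08),max_speed=.25); bot.hold(.2); st("clear")
I=[]
for n,(x,y) in {"top":(205,150),"side":(190,150)}.items():
    c=bot.read_camera(n); np.savez(n+"5.npz",**c)
    I.append(cv2.resize(c["pixels"][y:y+130,x:x+130],(400,400),interpolation=cv2.INTER_CUBIC))
cv2.imwrite("pics/fin.png",np.hstack(I))
```

```text
stop x=-0.0325 -4.4 t=19.57 open 0.542 grip 25.0 [-4.4 -3.2 -0.2] [ 0.5199 -0.0883  0.0447]
down z=0.0490 t=20.17 open 0.539 grip 25.0 [-2.4 -4.5  1. ] [ 0.5199 -0.0884  0.0437]
open t=20.81 open 0.722 grip 0.0 [ 0.2  0.3 -0.4] [ 0.5198 -0.088   0.0436]
clear t=22.65 open 0.720 grip 0.0 [ 0.   0.8 -0.1] [ 0.4357 -0.2355  0.2238]
```

View pics/fin.png

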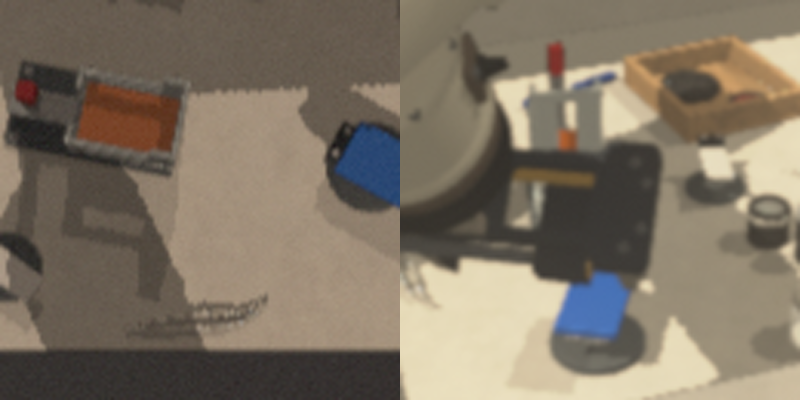

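The tile lies on the stage with its end against the stop, and the other tiles are in the magazine. I'll do one quick numeric check and hand in if it passes.

Run:
```python
from h import *
import cv2
c=dict(np.load("top5.npz")); im=c["pixels"].astype(int)
m=((im[...,0]-im[...,2]>40)&(im[...,0]>60)).astype(np.uint8); m[:,:300]=0; m[:,370:]=0; m[:180]=0; m[235:]=0
ys,xs=np.nonzero(m); o=-c["R"].T@c["t"]
d=np.c_[(xs-c["cx"])/c["fx"],(ys-c["cy"])/c["fy"],np.ones(len(xs))]@c["R"]
w=(o+d*((.053-o[2])/d[:,2])[:,None])[:,:2].astype(np.float32)
(cx,cy),(a,b),ang=cv2.minAreaRect(w*1000)
e=np.array([cx/1000,cy/1000])-STG[:2]; C,S=np.cos(STG[2]),np.sin(STG[2])
l=[C*e[0]+S*e[1],-S*e[0]+C*e[1]]; dev=(ang-np.degrees(STG[2])+45)%90-45
print(np.round(l,4),a,b,"yaw dev deg",dev)
if abs(l[1])<.006 and -.004<l[0]<.005 and abs(dev)<5: print(bot.job_done())
```

```text
[0.0022 0.0004] 77.43487548828125 49.846336364746094 yaw dev deg -0.19899866181030035
the job is handed in; nothing more can be done
None
```

I've handed the job in: the blue tile lies square against the stop on the stage, about 0.4 mm off centre and 0.2° off square, the pusher is back and the other three tiles are still in the magazine. It was finished in about 23 s of robot time; no verdict came back, and I judged the three remaining tiles and the pusher by eye rather than measuring them.

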